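# Nest the glaze tubs and shut the rack's dust guard

## Robot

A 7-joint arm with a two-finger parallel gripper is mounted at the origin on a cart in front of the work surface, level with it; the furniture and walls round the work are solid. World frame = base frame: x ahead of the robot, y to its left, z up, the work surface at z = 0. Lengths are in m, angles in rad, forces in N, time in s.
With the tool pointing down it reaches from about 0.425 to 0.95 m from the base axis. Payload 4.7 kg.
Tool frame: the origin (TCP) lies midway between the tips of the shut fingers; the grasp point (between the pads) lies 19 mm behind it; z points along the fingers, y is the line along which they close (so a half turn about z gives the same grasp; the last joint's range is limited). The gripper opens to 85 mm and grips with 20 to 120 N. Pads are 22 mm wide; open, the fingers measure 114 mm over their backs; the gripper's body (76 mm by 85 mm) begins 54 mm behind the grasp point. The pads swing forward as they close: fully open they stand 13 mm farther back than shut.
Start: joints at [1.201, 0.469, -0.049, 1.532, 0.024, 1.141, -0.082], TCP at [0.226, -0.636, 0.231] pointing down, gripper open.
Joint ranges: [-2.59, 2.59], [-0.33, 1.99], [-1.39, 1.29], [0.1, 2.45], [-1.04, 4.18], [0.21, 1.99], [-2.66, 2.66]. Speed limits (rad/s): [2.57, 2.57, 3.14, 3.14, 3.14, 3.14, 3.14].

## Interface

Orientations are given as [roll, pitch, yaw] about the fixed x, y, z axes, in that order (R = Rz(yaw) Ry(pitch) Rx(roll)).
In Python, from bench import get_state, read_camera, hand_in gives the robot as it stands.
- The arm moves only by the shell command python3 -m pendant 'ROWS'. ROWS is text: rows parted by semicolons, each of 7 numbers parted by spaces: the turn, a rotation vector about the tool's x, y, z in rad, then the shift along the tool's x, y, z in mm, then the finger opening in mm, from 0 to 85.4. A call has 1 to 12 rows; each row shifts and turns the commanded pose from where the row before left it, along the tool's axes as they then stand; what a row does not reach is not made up. A row lasts 1/8 s, in which the tool goes at most 62.5 mm and 10.7 degrees, less where a joint would pass 70% of its speed; a pose out of reach is approached as far as the arm can. A call with a gripper value outside its range is refused whole. The fingers move at their own pace and stop on an object; the grip force is fixed at half the most. Time passes only in rows, so rows that do not move let the fingers close. It gives the time, the measured TCP pose, the force, the opening and the grip force at its end, in the units of the state.
- get_state(): the state, without advancing time (a new reading comes with each control period).
- read_camera(name): name is "scene" or "top" or "wrist"; returns a dict with "pixels" (420x560x3 uint8, blue, green, red), "K" (3x3 intrinsics, pixels), "camera_from_world" (4x4, takes a point from world to camera coordinates). Camera axes: x right, y up, looking along -z (the intrinsics and any distortion apply to the point x, -y, -z); pixel columns grow to the right and rows downward; lengths in m; the calibration is good to about 2 mm. A picture is of the moment at which its call begins. There is no depth.
- hand_in(): hands the job in; it is judged then, once.
The state is a dict: "time": time; "joints": joint angles; "dq": joint speeds; "effort": joint torques, N m; "ee_pos": TCP position; "orientation": TCP orientation; "wrist_force": force on the tool from outside, world axes, zero at the start; "ft_torque": the same for the moment, N m; "width": finger opening in m; "gripper_force": force on a finger pad.
Only numpy, scipy, OpenCV 4.12 (cv2) and the standard library are available. Lean on these libraries where they do the work, as an engineer would, in place of code of your own. Each camera call takes 0.05 s, during which the arm holds its last target. There are 200 camera calls.

## Task

Nest the yellow and the blue glaze tub into the white tub where it stands, in either order, so that all three make one upright stack with each tub fully home in the one below. The yellow tub leans in the sloped rack behind a sliding dust guard: slide the guard open to take it out, and slide it fully shut again at the end. Ease the tubs home without forcing them, and leave the clay pot, the glaze jar and the plaster stamp alone.

Things in the scene. Friction and masses are not known exactly. Their poses are not given: they have to be found in the camera images.
- tub_white: White open square tub, 64 mm tall. Origin: centre of its underside; z out of its mouth, x and y square to its sides. Top 24 mm: straight collar, 66 mm square, 3.5 mm wall. Below, the body tapers from 56 mm square to 43 at the foot. Home, a nested tub's collar rests on the rim below: origin 24 mm above the lower one's, sides parallel (any quarter turn), 1.5 mm play a side. On the table, 0.3 kg.
- tub_yellow: Yellow tub of that same shape and size (origin and axes likewise), about 0.12 kg. Leans in the left half of the rack, mouth tipped 35 degrees from straight up towards the rack's front; its -x side lies on a board that ends 14 mm short of the rim. Beside its collar there is 30 mm or more of room at either y side.
- tub_blue: Blue tub of that same shape and size (origin and axes likewise), about 0.12 kg. Stands upright on the table.
- rack: Plywood rack, fixed, 300 mm wide (y), 176 mm deep, about 160 mm tall. Origin: centre of the underside, x to its rear, z up. Its sloped top is tilted 35 degrees about y, facing up and to -x; the left half (+y) holds the yellow tub, the right half is where the open guard parks. Its two tracks run along y, 106 mm apart, 5 to 20 mm beyond the tub's rim.
- guard (a joint): Position of the clear sliding dust guard (134 x 112 x 4 mm): 0 = shut over the yellow tub, 0.14 m = fully open, slid along the rack's -y.
- guard_grip (a point): Outer end of the guard's red grip, a fin 12 mm thick (y), 40 mm long (x) and 30 mm tall; this point is the centre of its end face. z points out of the guard along the fin (35 degrees from straight up), y along the tracks. The guard's face lies 32 mm below this point.
- pinch_pot: Round raw clay pinch pot, 72 mm across, 64 mm tall, standing on the table. Origin: centre of its underside. Leave alone.
- glaze_jar: White glaze jar with a red lid, 56 mm across, 70 mm tall, standing on the table. Origin: centre of its underside. Leave alone.
- stamp: Plaster stamp, 31 mm across, 53 mm tall, standing on the table. Origin: centre of its underside. Leave alone.

How it is judged:
On the way, in this order (a step that is already met when the one before it is completed fails the run):
1. the guard has been slid open (at least 0.11 m) (value of joint guard above 0.11 m), for 0.1 s.
2. the yellow tub is nested in the white or in the blue tub (((z of tub_yellow in the frame of tub_white between 0.021 and 0.027 m and horizontal distance between tub_yellow and tub_white below 0.005 m and angle between the z axis of tub_yellow and the z axis of tub_white, either way round below 0.06 rad) or (z of tub_yellow in the frame of tub_blue between 0.021 and 0.027 m and horizontal distance between tub_yellow and tub_blue below 0.005 m and angle between the z axis of tub_yellow and the z axis of tub_blue, either way round below 0.06 rad))), for 0.2 s.
At the end, for the whole second after the job is handed in: The white tub is upright on the table within 30 mm of its start; the other two are nested in it in either order, each origin 21 to 27 mm above (home is 24) and within 5 mm sideways of the one below, axes within 0.06 rad, all at rest; the guard is shut to within 12 mm ((((z of tub_blue in the frame of tub_white between 0.021 and 0.027 m and horizontal distance between tub_blue and tub_white below 0.005 m and angle between the z axis of tub_blue and the z axis of tub_white, either way round below 0.06 rad) and (z of tub_yellow in the frame of tub_blue between 0.021 and 0.027 m and horizontal distance between tub_yellow and tub_blue below 0.005 m and angle between the z axis of tub_yellow and the z axis of tub_blue, either way round below 0.06 rad)) or ((z of tub_yellow in the frame of tub_white between 0.021 and 0.027 m and horizontal distance between tub_yellow and tub_white below 0.005 m and angle between the z axis of tub_yellow and the z axis of tub_white, either way round below 0.06 rad) and (z of tub_blue in the frame of tub_yellow between 0.021 and 0.027 m and horizontal distance between tub_blue and tub_yellow below 0.005 m and angle between the z axis of tub_blue and the z axis of tub_yellow, either way round below 0.06 rad))) and angle between tub_white's own z axis and vertical below 0.06 rad and height (world z) of tub_white below 0.004 m and distance of tub_white from where it was at the start of the episode below 0.03 m and value of joint guard below 0.012 m and linear speed of each of tub_white, tub_yellow, tub_blue below 0.02 m/s and angular speed of each of tub_white, tub_yellow, tub_blue below 0.2 rad/s); the robot touches nothing.
It fails at once if a tub is forced: more than 40 N between the white tub and another tub, or between the yellow and the blue one (contact force between tub_white and tub_yellow above 40 N or contact force between any of tub_white, tub_yellow and tub_blue above 40 N).
It fails at once if the clay pot is moved by more than 20 mm (distance of pinch_pot from where it was at the start of the episode above 0.02 m).
It fails at once if the glaze jar is moved by more than 20 mm (distance of glaze_jar from where it was at the start of the episode above 0.02 m).
It fails at once if the plaster stamp is moved by more than 20 mm (distance of stamp from where it was at the start of the episode above 0.02 m).
It also fails if it takes over 72 s, if anything falls off the work surface, if the arm or the gripper's body presses on something with over 40 N, if the wrist force passes 120 N, or if a joint passes its speed limit or range.

## Working session

There is one attempt and no reset: what is moved stays moved. The work goes in short steps, Python scripts to look and compute and a shell command to move; the robot and the scene stay as the last step left them, time stands still between calls to the robot, and variables do not carry over. Pictures are saved under pics/ and viewed, at most 10 in all, crops included, and the job is handed in when it is done.

```bash
mkdir -p pics; python3 - <<'E'
from bench import *
import cv2,numpy as np
s=get_state();print({k:np.round(v,3).tolist() for k,v in s.items()})
for n in ["scene","top"]:
    c=read_camera(n);cv2.imwrite(f"pics/{n}0.png",cv2.resize(c["pixels"],(784,588)) );cv2.imwrite(f"raw_{n}.png",c["pixels"])
    np.savez(f"cal_{n}.npz",K=c["K"],T=c["camera_from_world"]);print(c.keys(),c["K"],c["camera_from_world"])
E
```

```text
{'time': 0.0, 'joints': [1.201, 0.469, -0.049, 1.534, 0.024, 1.141, -0.082], 'dq': [0.0, -0.001, 0.001, -0.0, -0.001, 0.001, 0.002], 'effort': [0.0, -51.03, -0.047, -23.771, 0.011, 0.007, -0.0], 'ee_pos': [0.225, -0.636, 0.23], 'orientation': [-3.14, 0.0, 0.341], 'wrist_force': [-0.368, 0.154, -0.205], 'ft_torque': [-0.031, -0.019, 0.008], 'gripper_force': 0.0, 'width': 0.085}
dict_keys(['pixels', 'K', 'camera_from_world']) [[406.85901971   0.         271.98518462]
 [  0.         406.85901971 211.446755  ]
 [  0.           0.           1.        ]] [[-0.72562833 -0.68807822  0.00344739  0.39443665]
 [ 0.31877446 -0.33172229  0.88788691 -0.24444709]
 [-0.60979207  0.64537484  0.46004886 -0.92509217]
 [ 0.          0.          0.          1.        ]]
dict_keys(['pixels', 'K', 'camera_from_world']) [[434.59793232   0.         285.23425661]
 [  0.         434.59793232 210.14149746]
 [  0.           0.           1.        ]] [[ 1.30511134e-02 -9.99912432e-01  2.19027044e-03  2.77685645e-02]
 [ 9.85285318e-01  1.32334614e-02  1.70404572e-01 -5.22991014e-01]
 [-1.70418635e-01 -6.59280987e-05  9.85371749e-01 -1.27079448e+00]
 [ 0.00000000e+00  0.00000000e+00  0.00000000e+00  1.00000000e+00]]
```

View pics/scene0.png

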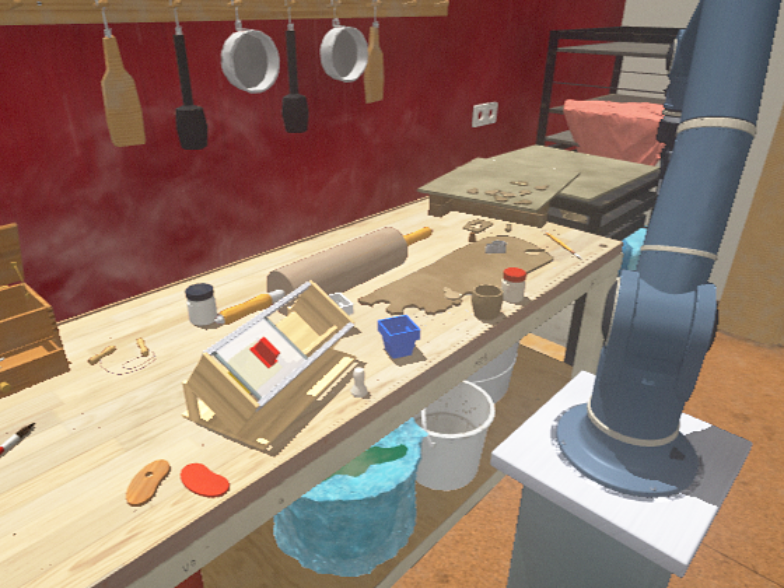

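View pics/top0.png

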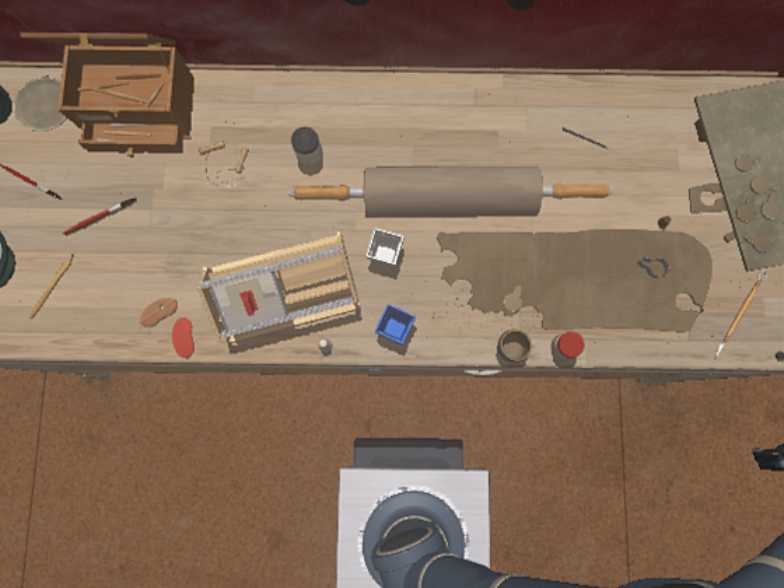

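The scene view shows the rack with its red grip at (265,352), and the blue tub at (398,335). In the top view the white tub is at (385,248), the blue tub at (395,325), the grip at (248,302), the stamp at (324,346), the pot at (513,347) and the jar at (570,346).

```bash
cat > h.py <<'E'
import numpy as np,cv2
from scipy.spatial.transform import Rotation as R
from bench import *
def ray(K,T,u,v):
    d=np.array([(u-K[0,2])/K[0,0],-(v-K[1,2])/K[1,1],-1.]);Rm=T[:3,:3]
    return -Rm.T@T[:3,3],Rm.T@d
def onz(K,T,u,v,z):
    o,d=ray(K,T,u,v);return o+d*(z-o[2])/d[2]
def proj(K,T,P):
    p=np.atleast_2d(P)@T[:3,:3].T+T[:3,3]
    return np.c_[K[0,0]*p[:,0]/-p[:,2]+K[0,2],K[1,1]*-p[:,1]/-p[:,2]+K[1,2]]
def plan(pos,rpy,cmd=None):
    s=get_state();p,o=cmd or (s["ee_pos"],s["orientation"])
    A=R.from_euler('xyz',o);B=R.from_euler('xyz',rpy);d=np.array(pos)-p
    rv=(A.inv()*B).as_rotvec()
    print("now",np.round(p,4),np.round(o,3),"turn",np.round(rv,4),"shift mm before turn",np.round(A.inv().apply(d)*1e3,1),"after turn",np.round(B.inv().apply(d)*1e3,1))
E
python3 - <<'E'
from h import *
c=np.load("cal_top.npz");K,T=c["K"],c["T"]
for n,u,v,z in [("white",387,245,.064),("blue",397,321,.064),("stamp",324,344,.053),("pot",513,343,.064),("jar",571,344,.07),("grip",248,296,.15),("rackTL",203,268,.16),("rackTR",340,234,.16),("rackBR",357,312,0.05),("rackBL",231,347,.05),("guardlowR",300,315,.1)]:
    print(n,onz(K,T,u/1.4,v/1.4,z).round(3))
plan([0.55,-.05,.33],[3.1416,0,0])
E
```

```text
white [0.627 0.063 0.064]
blue [0.462 0.039 0.064]
stamp [0.412 0.193 0.053]
pot [ 0.418 -0.206  0.064]
jar [ 0.417 -0.326  0.07 ]
grip [0.497 0.335 0.15 ]
rackTL [0.55  0.425 0.16 ]
rackTR [0.623 0.155 0.16 ]
rackBR [0.482 0.125 0.05 ]
rackBL [0.403 0.39  0.05 ]
guardlowR [0.467 0.238 0.1  ]
now [ 0.2255 -0.6357  0.2303] [-3.14   0.     0.341] turn [-0.0018  0.0004  0.3408] shift mm before turn [ 501.7 -443.7  -98.9] after turn [ 324.5 -585.7  -99.7]
```

```bash
python3 -m pendant '0 0 0 40 -45 -15 85;0 0 0 40 -45 -15 85;0 0 0 40 -45 -15 85;0 0 0 40 -45 -12 85;0 0 0 40 -45 -12 85;0 0 0 40 -45 -8 85;0 0 0 40 -45 -8 85;0 0 0 40 -45 -8 85;0 0 0 40 -45 -8 85;0 0 0 40 -45 -8 85;0 0 0 40 -45 -8 85;0 0 0 40 -45 -8 85'
python3 -m pendant '0 0 0.11 0 0 0 85;0 0 0.11 0 0 0 85;0 0 0.11 0 0 0 85; 0 0 0.01 0 0 0 85; 0 0 0 0 0 0 85'
python3 - <<'E'
from h import *
c=read_camera("wrist");cv2.imwrite("pics/w1.png",c["pixels"]);np.savez("cal_w1.npz",K=c["K"],T=c["camera_from_world"])
s=get_state();print(s["ee_pos"],s["orientation"],s["time"]);T=c["camera_from_world"];print(-T[:3,:3].T@T[:3,3],T[:3,:3].round(2))
E
```

```text
time: 1.6
ee_pos: [0.4978, 0.0348, 0.3564]
orientation: [3.141, 0.0, 0.34]
wrist_force: [-0.1, -1.2, 0.2]
width: 0.0848
gripper_force: 0.0
time: 2.22
ee_pos: [0.4974, 0.0332, 0.3561]
orientation: [3.141, 0.0, 0.002]
wrist_force: [0.0, -0.1, 0.0]
width: 0.0848
gripper_force: 0.0
[0.49745559 0.03318106 0.35620313] [3.14152197e+00 1.58304339e-04 1.96231073e-03] 2.275
[0.57033648 0.03258778 0.49782726] [[ 0.   -1.   -0.  ]
 [ 0.96  0.   -0.29]
 [ 0.29 -0.    0.96]]
```

View pics/w1.png

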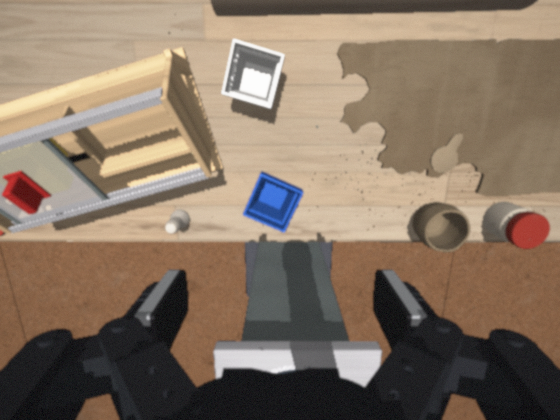

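The wrist view shows the white tub at (253,73), the blue tub at (273,201), the red grip at (25,193), the stamp at (177,221), and the right edge of the rack near (190,110). All of them are clear enough to fit silhouettes.

```bash
cat >> h.py <<'E'
from scipy.optimize import minimize
def tubpts(z0=0):
    q=np.array([[1,1],[1,-1],[-1,-1],[-1,1]])/2
    return np.vstack([np.c_[q*w,np.full(4,z)] for w,z in[(.066,.064),(.066,.040),(.056,.040),(.043,0)]])
TILT=R.from_euler('y',-np.deg2rad(35))
def finpts():
    q=np.array([[1,1],[1,-1],[-1,-1],[-1,1]])*[.02,.006]
    return np.vstack([np.c_[q,np.full(4,z)] for z in(0,-.03)])
S=4
def fit(views,pts,p0,pose,scale):
    # views: list of (mask,K,T)
    hs=[cv2.resize(m.astype(np.float32),None,fx=S,fy=S,interpolation=cv2.INTER_LINEAR)>.5 for m,_,_ in views]
    def cost(d):
        Rt,t=pose(np.array(p0)+np.array(d)*scale);P=Rt.apply(pts)+t;c=0
        for h,(m,K,T) in zip(hs,views):
            q=(proj(K,T,P)+.5)*S;im=np.zeros(h.shape,np.uint8)
            cv2.fillConvexPoly(im,cv2.convexHull(np.round(q*16).astype(np.int32)),1,shift=4);im=im>0
            c+=1-(im&h).sum()/max(1,(im|h).sum())
        return c
    best=None
    n=len(p0)
    for k in range(4):
        r0=np.random.RandomState(k).randn(n)*(.5 if k else 0)
        r=minimize(cost,r0 if best is None or best.fun>r0[0]*0+9 else best.x+r0*.5,method='Nelder-Mead',options=dict(initial_simplex=np.vstack([r0,r0+np.eye(n)*1.5]) if best is None else np.vstack([best.x,best.x+np.eye(n)*(.7**k)]),xatol=1e-3,fatol=1e-5,maxiter=600))
        if best is None or r.fun<best.fun: best=r
    return np.array(p0)+best.x*scale,best.fun/len(views)
def upright(p): return R.from_euler('z',p[2]),np.array([p[0],p[1],0])
def tilted(p): return R.from_euler('z',p[3])*TILT,np.array(p[:3])
def biggest(m,near):
    n,l,s,c=cv2.connectedComponentsWithStats(m.astype(np.uint8))
    k=min([i for i in range(1,n) if s[i,4]>25],key=lambda i:np.hypot(*(c[i]-near)))
    h=np.zeros(m.shape,np.uint8);cs,_=cv2.findContours((l==k).astype(np.uint8),0,2)
    cv2.fillConvexPoly(h,cv2.convexHull(np.vstack(cs)),1);print("area",s[k,4],"hull",h.sum(),s[k,:4]);return h
def masks(im):
    v=cv2.cvtColor(im,cv2.COLOR_BGR2HSV).astype(int);H,Sa,V=v[...,0],v[...,1],v[...,2]
    return dict(blue=(abs(H-115)<14)&(Sa>130)&(V>50),red=((H<6)|(H>172))&(Sa>170)&(V>90),white=(Sa<45)&(V>50),yellow=(abs(H-26)<8)&(Sa>130)&(V>90))
E
python3 - <<'E'
from h import *
def ld(f,n):
    c=np.load(f"cal_{n}.npz");return cv2.imread(f),c["K"],c["T"]
w,Kw,Tw=ld("pics/w1.png","w1") if 0 else (cv2.imread("pics/w1.png"),*[np.load("cal_w1.npz")[k] for k in"KT"])
t,Kt,Tt=cv2.imread("raw_top.png"),*[np.load("cal_top.npz")[k] for k in"KT"]
mw,mt=masks(w),masks(t)
sc=np.array([.005,.005,.1])
for n,p0,nw,nt in [("blue",[.462,.039,-.35],(273,201),(282,231)),("white",[.627,.063,-.2],(253,73),(275,177))]:
    a=biggest(mw[n],nw);b=biggest(mt[n],nt)
    print(n,"wrist",fit([(a,Kw,Tw)],tubpts(),p0,upright,sc),"top",fit([(b,Kt,Tt)],tubpts(),p0,upright,sc))
a=biggest(mw["red"],(25,193));b=biggest(mt["red"],(177,213))
s4=np.array([.006,.006,.006,.05])
print("fin",fit([(a,Kw,Tw),(b,Kt,Tt)],finpts(),[.497,.335,.15,.25],tilted,s4))
for z in (.14,.155,.17): print(z,onz(Kw,Tw,25,193,z-.01),onz(Kt,Tt,177,213,z-.01))
# rack top-edge yaw in wrist: bright line
for z in(.16,): print(onz(Kw,Tw,0,105,z),onz(Kw,Tw,178,52,z))
E
```

```text
area 2027 hull 2102 [244 173  58  58]
area 206 hull 352 [268 225  29  21]
blue wrist (array([ 0.45120431,  0.044297  , -0.40911263]), np.float64(0.07531967551216834)) top (array([ 0.4570929 ,  0.04310163, -0.46081132]), np.float64(0.32763362429750087))
area 3245 hull 3341 [221  38  64  72]
area 526 hull 561 [261 162  28  29]
white wrist (array([ 0.62157443,  0.06879124, -0.27709901]), np.float64(0.0770266479663394)) top (array([ 0.62709049,  0.06930017, -0.3028999 ]), np.float64(0.0715794153606758))
area 680 hull 1143 [  4 172  45  41]
area 37 hull 58 [ 52 151  25  12]
fin (array([0.47693407, 0.32882323, 0.14760512, 0.2792758 ]), np.float64(0.5434213901000257))
0.14 [0.4829033  0.33518506 0.13      ] [0.49555722 0.34017088 0.13      ]
0.155 [0.48646882 0.32284514 0.145     ] [0.49311525 0.33638681 0.145     ]
0.17 [0.49003435 0.31050521 0.16      ] [0.49067328 0.33260273 0.16      ]
[0.58070622 0.31438668 0.16      ] [0.62911115 0.13100198 0.16      ]
```

```bash
python3 -m pendant '0 0 0 -12 -60 0 85;0 0 0 -12 -60 0 85;0 0 0 -12 -60 0 85;0 0 0 -12 -60 0 85;0 0 0 -12 -60 0 85;0 0 -0.13 0 0 0 85;0 0 -0.13 0 0 0 85;0 0 0 0 0 0 85'
python3 - <<'E'
from h import *
c=read_camera("wrist");im=c["pixels"];cv2.imwrite("pics/w2.png",im);K,T=c["K"],c["camera_from_world"];np.savez("cal_w2.npz",K=K,T=T)
v=cv2.cvtColor(im,cv2.COLOR_BGR2HSV).astype(int)
m=((v[...,0]<8)|(v[...,0]>170))&(v[...,1]>150)&(v[...,2]>50)
n,l,s,ce=cv2.connectedComponentsWithStats(m.astype(np.uint8));print([(s[i].tolist(),ce[i].round()) for i in range(1,n) if s[i,4]>100])
E
```

```text
time: 3.28
ee_pos: [0.4373, 0.3331, 0.3561]
orientation: [-3.142, 0.0, 0.26]
wrist_force: [0.5, 0.2, -0.8]
width: 0.085
gripper_force: 0.0
[([150, 115, 29, 58, 1305], array([165., 144.])), ([275, 120, 19, 44, 676], array([284., 138.]))]
```

View pics/w2.png

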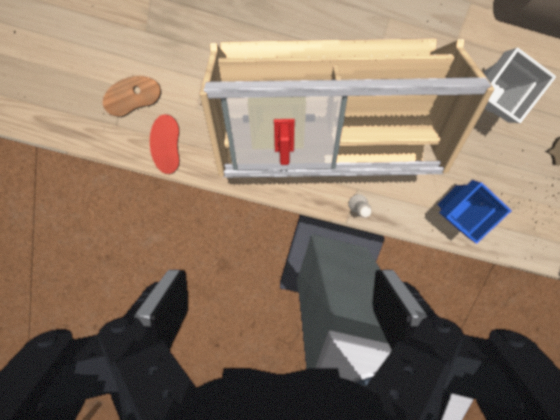

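The rack now lies square in the view, with its tracks at rows 88 and 170. The grip is at (284,138), the yellow tub shows through the guard near (275,120), and the stamp is at (361,208). I'll zoom in on the grip.

```bash
python3 - <<'E'
import cv2
im=cv2.imread("pics/w2.png")[70:190,200:360];cv2.imwrite("pics/w2c.png",cv2.resize(im,(800,600),interpolation=cv2.INTER_CUBIC))
E
```

```text
(no output)
```

View pics/w2c.png

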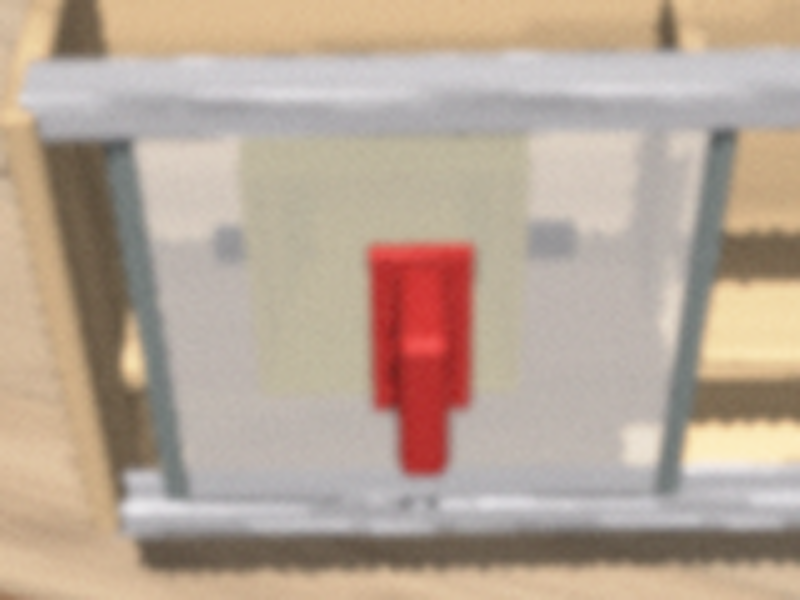

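```bash
python3 - <<'E'
from h import *
from scipy.optimize import least_squares
c=np.load("cal_w2.npz");K,T=c["K"],c["T"]
f=lambda L:np.array(L,float)/5+[199.6,69.6]
ob=f([(401,343),(446,340),(447,472),(403,475)])
# corners: image up=+x rack, image left=+y
q=np.array([[.02,.006,0],[.02,-.006,0],[-.02,-.006,0],[-.02,.006,0]])
# guard edges on face plane z=-.032 top; tracks yaw
rear=f([(130,135),(720,130)]);
def res(p):
    Rt,t=tilted(p);a=(proj(K,T,Rt.apply(q)+t)-ob).ravel()
    return a
for yaw in(.24,.26,.28):
    r=least_squares(lambda p:res([*p,yaw]),[.48,.33,.15]);print(yaw,r.x.round(4),r.cost)
for z in(.12,.16,.18):
    a=onz(K,T,*rear[0],z);b=onz(K,T,*rear[1],z);d=a-b;print(z,"yaw",-np.arctan2(d[0],d[1]),np.linalg.norm(d),a,b)
z=.175
for L in([(30,62),(800,48)],[(135,530),(680,530)]):
    a,b=f(L);a=onz(K,T,*a,.12);b=onz(K,T,*b,.12);d=a-b;print("track yaw",-np.arctan2(d[0],d[1]))
E
```

```text
0.24 [0.47   0.3368 0.1137] 1.890877235251913
0.26 [0.47   0.3367 0.1141] 1.261455348633822
0.28 [0.4701 0.3367 0.1143] 0.9770720981856095
0.12 yaw 0.2670346093020485 0.13153875996080847 [0.5122805  0.41614082 0.12      ] [0.54698994 0.28926411 0.12      ]
0.16 yaw 0.2670346093020486 0.11761184553539172 [0.51180226 0.4093097  0.16      ] [0.54283677 0.2958663  0.16      ]
0.18 yaw 0.26703460930204825 0.1106483883226833 [0.51156314 0.40589414 0.18      ] [0.54076018 0.2991674  0.18      ]
track yaw 0.2758973658267473
track yaw 0.2592280923896794
```

```bash
python3 - <<'E'
import cv2,numpy as np
a=cv2.resize(cv2.imread("pics/w1.png")[160:225,0:65],(500,500),interpolation=cv2.INTER_CUBIC)
b=cv2.resize(cv2.imread("raw_top.png")[190:240,160:190],(300,500),interpolation=cv2.INTER_CUBIC)
cv2.imwrite("pics/cmp.png",np.hstack([a,b]))
E
```

```text
(no output)
```

View pics/cmp.png

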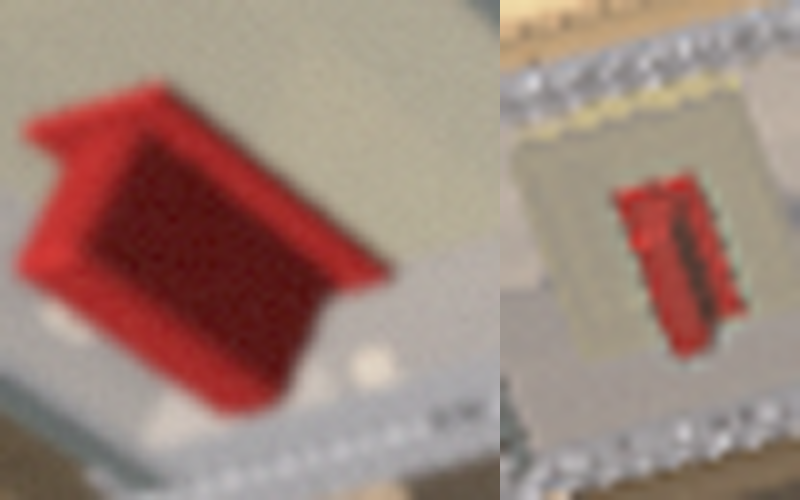

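```bash
python3 - <<'E'
from h import *
from scipy.optimize import least_squares
V={n:[np.load(f"cal_{n}.npz")[k] for k in"KT"] for n in("w1","w2","top")}
f2=lambda L:np.array(L,float)/5+[199.6,69.6]
f1=lambda L:np.array(L,float)/7.69+[-.4,159.6]
ft=lambda L:(np.array(L,float)-[500,0])/10+[159.5,189.5]
q=np.array([[.02,.006,0],[.02,-.006,0],[-.02,-.006,0],[-.02,.006,0]])
o={"w2":f2([(401,343),(446,340),(447,472),(403,475)]),"w1":f1([(20,268),(88,250),(280,400),(228,412)]),"top":ft([(640,225),(668,215),(715,345),(680,357)])}
def res(p,vs):
    Rt,t=tilted(p);P=Rt.apply(q)+t;return np.concatenate([(proj(*V[v],P)-o[v]).ravel() for v in vs])
for vs in(["w1","w2"],["w2","top"],["w1","w2","top"]):
    r=least_squares(res,[.48,.33,.15,.26],args=(vs,));print(vs,r.x.round(4),r.cost);print(r.fun.round(1))
p=r.x
E
```

```text
['w1', 'w2'] [0.4721 0.3378 0.1369 0.239 ] 9.997996949687664
[-1.4 -0.9 -0.5 -1.   2.5  0.7  0.3  1.3 -0.7 -1.   1.5 -0.1 -0.1  1.
 -1.5  0.2]
['w2', 'top'] [0.4737 0.3375 0.1459 0.2846] 13.99641851842645
[-0.8 -1.6  1.8 -1.3  1.4  0.6 -0.3  0.3 -1.9  2.1 -0.4  2.  -0.4  1.4
 -1.1  1.4]
['w1', 'w2', 'top'] [0.4728 0.3374 0.1377 0.2404] 24.79138883070438
[-1.8 -1.3 -0.9 -1.5  2.3  0.3 -0.   1.  -0.2 -1.4  2.1 -0.6  0.5  0.6
 -1.  -0.2 -0.8  2.8  0.6  2.8  0.   2.3 -0.7  2.1]
```

```bash
python3 -m pendant '0 0 -0.007 12 1 50 50;0 0 0 12 1 50 50;0 0 0 12 1 50 50;0 0 0 11 1 50 50;0 0 0 0 0 17 50;0 0 0 0 0 17 50;0 0 0 0 0 0 50'
python3 -m pendant '0 0 0 0 0 0 5;0 0 0 0 0 0 5;0 0 0 0 0 0 5;0 0 0 0 0 0 5;0 0 0 0 0 0 5'
```

```text
time: 4.2
ee_pos: [0.4834, 0.3417, 0.1225]
orientation: [3.141, 0.0, 0.268]
wrist_force: [0.1, -1.5, 0.1]
width: 0.0502
gripper_force: 0.0
time: 4.82
ee_pos: [0.4842, 0.3421, 0.1238]
orientation: [3.142, -0.002, 0.268]
wrist_force: [-0.8, -1.5, 7.3]
width: 0.0105
gripper_force: 59.1
```

```bash
python3 -m pendant '0 0 0 0 8 -1 5;0 0 0 0 12 0 5;0 0 0 0 14 0 5'; python3 -m pendant '0 0 0 0 20 0 5;0 0 0 0 20 0 5;0 0 0 0 20 0 5;0 0 0 0 20 0 5;0 0 0 0 16 0 5;0 0 0 0 7 0 5;0 0 0 0 0 0 5;0 0 0 0 0 0 5'
```

```text
time: 5.2
ee_pos: [0.4936, 0.3086, 0.1238]
orientation: [-3.141, -0.002, 0.268]
wrist_force: [1.6, 2.6, 2.3]
width: 0.0107
gripper_force: 59.7
time: 6.2
ee_pos: [0.5206, 0.2126, 0.1239]
orientation: [-3.136, -0.005, 0.269]
wrist_force: [5.3, 11.2, -0.5]
width: 0.0106
gripper_force: 59.5
```

```bash
python3 -m pendant '0 0 0 0 0 0 60;0 0 0 0 0 0 60;0 0 0 0 0 -45 85;0 0 0 0 0 -55 85;0 0 0 -20 -40 -30 85;0 0 0 -20 -40 0 85;0 0 0 -25 -59 0 85;0 0.153 0 0 0 0 85;0 0.153 0 0 0 0 85;0 0.153 0 0 0 0 85;0 0.152 0 0 0 0 85;0 0 0 0 0 0 85'
python3 - <<'E'
from h import *
plan([.444,.33,.185],[np.pi,-.611,.27])
c=read_camera("wrist");im=c["pixels"];cv2.imwrite("pics/w3.png",im);np.savez("cal_w3.npz",K=c["K"],T=c["camera_from_world"]);print(get_state()["joints"])
E
```

```text
time: 7.7
ee_pos: [0.4246, 0.315, 0.2616]
orientation: [3.137, -0.548, 0.282]
wrist_force: [-1.0, 0.3, -0.4]
width: 0.0848
gripper_force: 0.0
now [0.4246 0.315  0.2616] [ 3.137 -0.548  0.282] turn [-0.0016  0.0634  0.01  ] shift mm before turn [-20.4  -9.4  77.2] after turn [-25.3  -9.3  75.7]
[-0.34798874  0.0308501  -0.55149291  2.15685072  0.61308272  0.58448583
 -2.6393395 ]
```

View pics/w3.png

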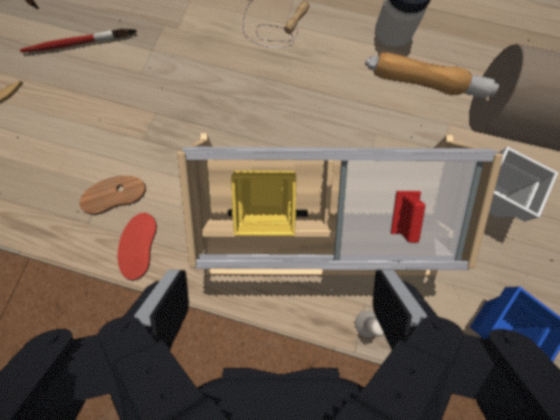

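The yellow tub is uncovered, with its rim spanning (233..297, 172..234), and the guard is parked with its grip at (408,216). Joint 7 is at its limit, so I'll turn the tool by half a turn.

```bash
python3 -m pendant '0 0 0.1 0 0 0 85;0 0 0 0 0 0 85'; python3 -c "
from bench import *;print(get_state()['joints'])"
python3 - <<'E'
from h import *
im=cv2.imread("pics/w3.png");c=np.load("cal_w3.npz");K,T=c["K"],c["T"];print(K)
m=masks(im)["yellow"];n,l,s,ce=cv2.connectedComponentsWithStats(m.astype(np.uint8));print([(s[i].tolist()) for i in range(1,n) if s[i,4]>200])
E
```

```text
time: 8.0
ee_pos: [0.4287, 0.3145, 0.2648]
orientation: [-3.102, -0.541, 0.208]
wrist_force: [-0.5, 0.6, 0.7]
width: 0.0853
gripper_force: 0.0
[-0.5714382   0.01595341 -0.31083565  2.15922589  0.56810193  0.58010634
 -2.65259723]
[[318.3210835    0.         280.25826096]
 [  0.         318.3210835  213.99201399]
 [  0.           0.           1.        ]]
[[232, 171, 64, 65, 4079]]
```

```bash
python3 -m pendant '0 0 -0.18 0 0 0 85;0 0 -0.18 0 0 0 85;0 0 -0.18 0 0 0 85;0 0 -0.18 0 0 0 85;0 0 -0.18 0 0 0 85;0 0 -0.18 0 0 0 85;0 0 -0.18 0 0 0 85;0 0 -0.18 0 0 0 85;0 0 -0.18 0 0 0 85;0 0 -0.18 0 0 0 85;0 0 -0.18 0 0 0 85'
python3 -m pendant '0 0 -0.18 0 0 0 85;0 0 -0.18 0 0 0 85;0 0 -0.18 0 0 0 85;0 0 -0.18 0 0 0 85;0 0 -0.18 0 0 0 85;0 0 -0.18 0 0 0 85;0 0 -0.16 0 0 0 85;0 0 0 0 0 0 85'
python3 - <<'E'
from h import *
print(get_state()["joints"]);B=(R.from_euler('z',.27)*R.from_euler('y',-np.deg2rad(35))*R.from_euler('x',np.pi)*R.from_euler('z',np.pi)).as_euler('xyz')
plan([.444,.33,.185],B)
E
```

```text
time: 9.38
ee_pos: [0.4284, 0.3141, 0.2644]
orientation: [2.627, 0.178, 2.158]
wrist_force: [0.3, -0.3, -0.7]
width: 0.0847
gripper_force: 0.0
time: 10.38
ee_pos: [0.4284, 0.3138, 0.2644]
orientation: [-3.135, 0.542, -2.845]
wrist_force: [-0.4, -0.1, -0.9]
width: 0.0848
gripper_force: 0.0
[-0.519843    0.01819103 -0.36194466  2.15821777  0.57061195  0.58008881
  0.56415734]
now [0.4284 0.3138 0.2644] [-3.135  0.542 -2.845] turn [ 0.0076 -0.069   0.0229] shift mm before turn [24.2 11.5 78.1] after turn [29.7 11.4 76.1]
```

```bash
python3 -m pendant '0.008 -0.069 0.023 0 0 0 85;0 0 0 30 11 30 85;0 0 0 0 0 0 85;0 0 0 0 0 0 85'
python3 - <<'E'
from h import *
c=read_camera("wrist");im=c["pixels"];cv2.imwrite("pics/w4.png",im);np.savez("cal_w4.npz",K=c["K"],T=c["camera_from_world"]);print(get_state()["joints"],get_state()["ee_pos"])
m=masks(im)["yellow"];n,l,s,ce=cv2.connectedComponentsWithStats(m.astype(np.uint8));print([(s[i].tolist()) for i in range(1,n) if s[i,4]>200])
# combined view w3 crop + w4 crop
a=cv2.imread("pics/w3.png")[140:280,180:320]
k=max(range(1,n),key=lambda i:s[i,4]);x,y=ce[k].astype(int);x0=max(0,x-70);y0=max(0,y-70);b=im[y0:y0+140,x0:x0+140];print("origin w4 crop",x0,y0,b.shape)
cv2.imwrite("pics/y34.png",np.hstack([cv2.resize(a,(400,400),interpolation=2),cv2.resize(b,(400,400),interpolation=2)]))
E
```

```text
time: 10.88
ee_pos: [0.4191, 0.3226, 0.224]
orientation: [3.141, 0.613, -2.872]
wrist_force: [-0.9, -0.3, 0.1]
width: 0.085
gripper_force: 0.0
[-0.57727098  0.0678266  -0.38284702  2.25109256  0.92073514  0.50709467
  0.13546591] [0.41935513 0.32270613 0.22451564]
[[254, 160, 72, 70, 4794]]
origin w4 crop 219 124 (140, 140, 3)
```

View pics/y34.png

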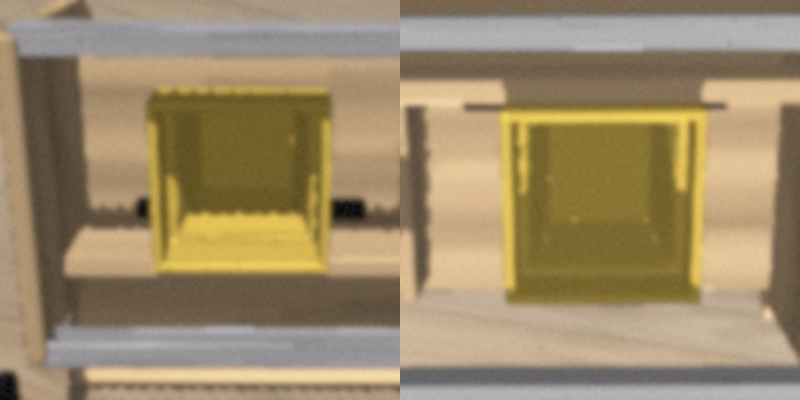

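```bash
cat > fy.py <<'E'
from h import *
V=[]
for n,near in(("w3",(264,203)),("w4",(290,195))):
    c=np.load(f"cal_{n}.npz");V.append((biggest(masks(cv2.imread(f"pics/{n}.png"))["yellow"],near),c["K"],c["T"]))
P=tubpts()-[0,0,.064];s=np.array([.006,.006,.006,.05])
P=P[:8]
for vs in(V,V[:1],V[1:]): print(fit(vs,P,[.49,.345,.105,.267],tilted,s))
E
python3 fy.py
```

```text
area 4079 hull 4116 [232 171  64  65]
area 4794 hull 4909 [254 160  72  70]
(array([0.49476554, 0.35229069, 0.09994222, 0.27951824]), np.float64(0.027215505377657767))
(array([0.49471441, 0.35252755, 0.09953691, 0.27869465]), np.float64(0.014319124858543919))
(array([0.5000271 , 0.35367021, 0.09621111, 0.28271519]), np.float64(0.028303196254842344))
```

```bash
python3 - <<'E'
from h import *
B=(R.from_euler('z',.275)*R.from_euler('y',-np.deg2rad(35))*R.from_euler('x',np.pi)*R.from_euler('z',np.pi)).as_euler('xyz')
n=(R.from_euler('z',.275)*TILT).apply([0,0,1]);c=np.array([.496,.353,.099])
plan(c-.029*n,B);plan(c+.03*n,B)
E
```

```text
now [0.4194 0.3227 0.2245] [ 3.141  0.614 -2.872] turn [-0.0025  0.0029 -0.0048] shift mm before turn [  5.4   8.8 178.8] after turn [  4.8   8.3 178.8]
now [0.4194 0.3227 0.2245] [ 3.141  0.614 -2.872] turn [-0.0025  0.0029 -0.0048] shift mm before turn [  5.2   8.6 119.8] after turn [  4.8   8.3 119.8]
```

```bash
python3 -m pendant '0 0 -0.005 5 8.5 30 85;0 0 0 0 0 45 85;0 0 0 0 0 45 85;0 0 0 0 0 15 85;0 0 0 0 0 15 85;0 0 0 0 0 0 85'; python3 -m pendant '0 0 0 0 0 15 85;0 0 0 0 0 14 85;0 0 0 0 0 0 85;0 0 0 0 0 0 85'
```

```text
time: 11.68
ee_pos: [0.4966, 0.3524, 0.0979]
orientation: [-3.137, 0.613, -2.866]
wrist_force: [0.2, 0.0, 0.4]
width: 0.0847
gripper_force: 0.0
time: 12.18
ee_pos: [0.5113, 0.3571, 0.0748]
orientation: [-3.138, 0.614, -2.864]
wrist_force: [-1.2, 0.0, 0.2]
width: 0.0851
gripper_force: 0.0
```

```bash
python3 -m pendant '0 0 0 0 0 0 60;0 0 0 0 0 0 60;0 0 0 0 0 0 60;0 0 0 0 0 0 60'; python3 -m pendant '0 0 0 0 0 -10 60;0 0 0 0 0 -20 60;0 0 0 0 0 -20 60;0 0 0 0 0 -30 60;0 0 0 0 0 -40 60'
```

```text
time: 12.68
ee_pos: [0.511, 0.357, 0.0748]
orientation: [-3.137, 0.614, -2.864]
wrist_force: [-4.3, -2.3, 6.1]
width: 0.0651
gripper_force: 64.6
time: 13.3
ee_pos: [0.4438, 0.3378, 0.1721]
orientation: [-3.136, 0.611, -2.863]
wrist_force: [0.4, -0.0, -0.4]
width: 0.0649
gripper_force: 67.4
```

```bash
python3 -m pendant '0 0.15 0 0 0 -20 60;0 0.153 0 0 0 -20 60;0 0.153 0 0 0 -20 60;0 0.155 0 0 0 -20 60;0 0 0 0 0 0 60'
python3 - <<'E'
from h import *
B=(R.from_euler('z',-.28)*R.from_euler('x',np.pi)*R.from_euler('z',np.pi)).as_euler('xyz')
plan([.624,.069,.23],B);print(get_state()["joints"])
E
```

```text
time: 13.92
ee_pos: [0.4272, 0.3268, 0.231]
orientation: [-3.118, 0.135, -2.887]
wrist_force: [0.1, -0.2, -1.4]
width: 0.0651
gripper_force: 67.6
now [0.4272 0.3268 0.231 ] [-3.118  0.135 -2.887] turn [0.0128 0.1379 0.5325] shift mm before turn [-124.1 -298.6   25. ] after turn [-260.4 -193.4    1. ]
[-0.38471817  0.22583079 -0.46165177  1.91633423  0.24094942  0.93519306
  0.85792263]
```

```bash
python3 -m pendant '0.006 0.07 0.08 0 0 0 60;0.006 0.068 0.1 0 0 0 60;0 0 0.1 0 0 0 60;0 0 0.1 0 0 0 60;0 0 0.1 0 0 0 60;0 0 0.05 0 0 0 60;0 0 0 0 0 0 60'
python3 - <<'E'
from h import *
B=(R.from_euler('z',-.28)*R.from_euler('x',np.pi)*R.from_euler('z',np.pi)).as_euler('xyz')
plan([.624,.069,.23],B);print(get_state()["joints"])
E
```

```text
time: 14.8
ee_pos: [0.4229, 0.3254, 0.2279]
orientation: [-3.112, 0.007, 2.868]
wrist_force: [-0.0, -0.2, -1.3]
width: 0.0648
gripper_force: 67.5
now [0.4229 0.3254 0.2279] [-3.112  0.007  2.868] turn [-0.0292  0.0068  0.0065] shift mm before turn [-262.8 -192.5    5.3] after turn [-264.1 -190.8   -2.1]
[-0.43499713  0.27773349 -0.37822451  1.84318853  0.13862345  1.06612869
  0.42742456]
```

```bash
python3 -m pendant '-0.029 0.007 0.006 0 0 -25 60;0 0 0 -44 -24 0 60;0 0 0 -44 -24 0 60;0 0 0 -44 -24 0 60;0 0 0 -44 -24 0 60;0 0 0 -44 -24 0 60;0 0 0 -44 -24 0 60;0 0 0 -44 -24 0 60;0 0 0 -44 -23 0 60;0 0 0 0 0 0 60;0 0 0 0 0 0 60'
cat > look.py <<'E'
import sys
from h import *
c=read_camera("wrist");im=c["pixels"];n=sys.argv[1];cv2.imwrite(f"pics/{n}.png",im);np.savez(f"cal_{n}.npz",K=c["K"],T=c["camera_from_world"])
s=get_state();print(s["ee_pos"],s["orientation"],s["joints"].round(2) if hasattr(s["joints"],"round") else s["joints"])
for k in("white","blue","yellow"):
    n,l,st,ce=cv2.connectedComponentsWithStats(masks(im)[k].astype(np.uint8));print(k,[(st[i].tolist(),ce[i].round().tolist()) for i in range(1,n) if st[i,4]>700])
E
python3 look.py w5
```

```text
time: 16.18
ee_pos: [0.7095, 0.0458, 0.2545]
orientation: [3.138, -0.0, 2.86]
wrist_force: [-0.2, 0.1, -1.8]
width: 0.0645
gripper_force: 67.5
[0.70920262 0.04677882 0.25461635] [ 3.13809326e+00 -2.61982700e-04  2.86173749e+00] [ 0.01  0.52 -0.21  1.4   0.11  1.23  1.09]
white [([242, 63, 71, 74, 4971], [278.0, 99.0]), ([435, 221, 65, 58, 1622], [458.0, 243.0]), ([468, 243, 52, 49, 1641], [493.0, 269.0]), ([97, 345, 53, 43, 1472], [123.0, 367.0])]
blue []
yellow [([195, 221, 172, 160, 22631], [280.0, 298.0])]
```

View pics/w5.png

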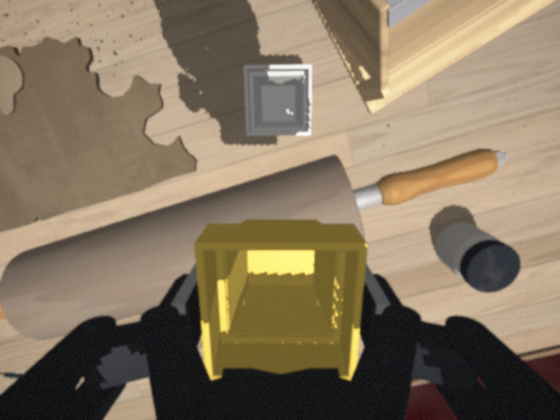

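The white tub is at (278,101) with its rim at (245..313, 65..137). The held yellow tub has its near rim edge along row 250, columns 197 to 366. I'll fit both from this one view, so the camera offset cancels out.

```bash
cat > rel.py <<'E'
import sys
from h import *
def held(n,col="yellow",near=(280,298)):
    im=cv2.imread(f"pics/{n}.png");c=np.load(f"cal_{n}.npz");K,T=c["K"],c["T"]
    m=biggest(masks(im)[col],near);return m,K,T
if __name__=="__main__":
    n="w5";ee=np.array([.7092,.0468,.2546]);A=R.from_euler('xyz',[3.138,-.0003,2.8617])
    m,K,T=held(n)
    F=R.from_euler('x',np.pi) # tub frame in tool: z up
    pose=lambda p:(A*R.from_euler('xyz',[p[3],p[4],p[5]])*F, ee+A.apply(p[:3]))
    pts=tubpts()-[0,0,.064]
    r=fit([(m,K,T)],pts,[0,0,-.029,0,0,0],pose,np.array([.003,.003,.003,.02,.03,.02]));print("held rim in tool",r[0].round(4),r[1])
    pose4=lambda p:(A*R.from_euler('y',p[3])*F,ee+A.apply(p[:3]))
    r=fit([(m,K,T)],pts,[0,0,-.029,0],pose4,np.array([.003,.003,.003,.03]));print("held 4",r[0].round(4),r[1])
    im=cv2.imread(f"pics/{n}.png");v=cv2.cvtColor(im,cv2.COLOR_BGR2HSV).astype(int)
    for vt,st in((50,45),(80,40),(90,30)):
        w=biggest((v[...,1]<st)&(v[...,2]>vt),(278,100))
        r=fit([(w,K,T)],tubpts(),[.624,.069,-.28],upright,np.array([.004,.004,.05]));print("white",r)
E
python3 rel.py
```

```text
area 22631 hull 25758 [195 221 172 160]
held rim in tool [-0.0033 -0.002  -0.0276  0.0056 -0.0131  0.008 ] 0.022318002577381812
held 4 [-0.0029 -0.002  -0.0278 -0.0199] 0.02281871756446152
area 4971 hull 5090 [242  63  71  74]
white (array([ 0.6204451 ,  0.06821124, -0.28304785]), np.float64(0.05351683834452614))
area 4924 hull 5050 [243  63  70  74]
white (array([ 0.62059457,  0.06861325, -0.28078772]), np.float64(0.046578664126387115))
area 4794 hull 4908 [243  63  69  73]
white (array([ 0.62028356,  0.06846797, -0.2558703 ]), np.float64(0.022754110850104703))
```

```bash
python3 -m pendant '0 0.016 0 30 -1 0 60;0 0 0 40 -1 0 60;0 0 0 23 0 20 60;0 0 0 0 0 50 60;0 0 0 0 0 50 60;0 0 0 0 0 4 60;0 0 0 0 0 0 60;0 0 0 0 0 0 60'
python3 - <<'E'
from h import *
B=R.from_euler('xyz',[np.pi,0.0,2.866]);s=get_state();plan([.619,.0704,.1],(B).as_euler('xyz'))
c=read_camera("top");cv2.imwrite("raw_top2.png",c["pixels"])
E
python3 look.py w6
```

```text
time: 17.23
ee_pos: [0.6195, 0.0709, 0.1334]
orientation: [3.138, -0.013, 2.861]
wrist_force: [0.1, -0.3, -0.1]
width: 0.0653
gripper_force: 67.5
now [0.6195 0.0709 0.1334] [ 3.138 -0.013  2.861] turn [ 0.0041 -0.0125 -0.0054] shift mm before turn [-0.1 -0.8 33.4] after turn [ 0.3 -0.6 33.4]
[0.61909436 0.07055148 0.13278859] [ 3.13814455 -0.01339862  2.86035014] [-0.01  0.5  -0.22  1.74  0.12  0.93  1.01]
white [([328, 0, 232, 197, 25723], [470.0, 75.0]), ([230, 181, 98, 43, 3662], [279.0, 201.0]), ([98, 347, 52, 41, 1481], [123.0, 367.0])]
blue [([100, 0, 119, 56, 5480], [163.0, 23.0])]
yellow [([195, 220, 172, 161, 22519], [280.0, 298.0])]
```

```bash
python3 -m pendant '0 0 0 0 0 25 60;0 0 0 0 0 10 60;0 0 0 0 0 8 60;0 0 0 0 0 5 60;0 0 0 0 0 0 60'; python3 -m pendant '0 0 0 0 0 5 60;0 0 0 0 0 5 60;0 0 0 0 0 3 60;0 0 0 0 0 0 60'
```

```text
time: 17.95
ee_pos: [0.6171, 0.0706, 0.0826]
orientation: [3.14, -0.017, 2.86]
wrist_force: [0.6, -0.4, -0.9]
width: 0.065
gripper_force: 67.5
time: 18.45
ee_pos: [0.617, 0.0706, 0.0695]
orientation: [3.14, -0.017, 2.86]
wrist_force: [0.3, -0.3, -1.2]
width: 0.0651
gripper_force: 67.5
```

```bash
python3 -m pendant '0 0 0 1 0 3 60;0 0 0 0 0 2 60;0 0 0 0 0 0 60'; python3 -m pendant '0 0 0 0 0 2 60;0 0 0 0 0 1 60;0 0 0 0 0 0 60'
```

```text
time: 18.82
ee_pos: [0.6163, 0.071, 0.0648]
orientation: [3.139, -0.016, 2.86]
wrist_force: [2.0, -0.1, -0.1]
width: 0.0647
gripper_force: 67.6
time: 19.2
ee_pos: [0.6158, 0.0709, 0.0616]
orientation: [3.14, -0.017, 2.86]
wrist_force: [2.1, -0.0, -0.5]
width: 0.0649
gripper_force: 67.5
```

```bash
python3 -m pendant '0 0 0 -1.5 0 1 60;0 0 0 0 0 1 60;0 0 0 0 0 0 60'; python3 -m pendant '0 0 0 0 0 1 60;0 0 0 0 0 1 60;0 0 0 0 0 0 60'
```

```text
time: 19.58
ee_pos: [0.6172, 0.0705, 0.0596]
orientation: [3.14, -0.017, 2.86]
wrist_force: [1.4, -0.3, 0.4]
width: 0.0647
gripper_force: 67.6
time: 19.95
ee_pos: [0.6178, 0.0703, 0.058]
orientation: [3.139, -0.016, 2.86]
wrist_force: [3.3, -0.7, 1.0]
width: 0.0652
gripper_force: 67.8
```

```bash
python3 look.py w7; python3 - <<'E'
import cv2
cv2.imwrite("pics/w7c.png",cv2.resize(cv2.imread("pics/w7.png")[150:400,150:420],(648,600)))
E
```

```text
[0.61781693 0.07037656 0.05795506] [ 3.13939367 -0.01543455  2.86010775] [-0.03  0.59 -0.21  1.79  0.15  0.79  0.98]
white [([464, 0, 96, 89, 4305], [527.0, 29.0]), ([210, 209, 141, 14, 1837], [280.0, 216.0]), ([99, 346, 52, 42, 1482], [123.0, 367.0])]
blue [([32, 0, 156, 27, 2401], [130.0, 9.0])]
yellow [([195, 224, 171, 157, 21785], [280.0, 299.0])]
```

View pics/w7c.png

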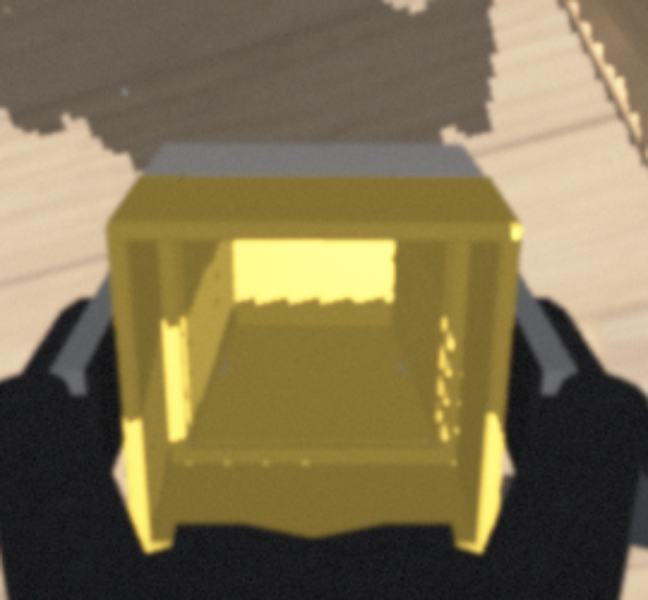

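The yellow collar sits square over the white collar, and the seam at row 177 runs straight and parallel. It is nearly home, so I'll press gently until I feel contact.

```bash
python3 -m pendant '0 0 0 -0.5 0 1 60;0 0 0 0 0 0 60'; python3 -m pendant '0 0 0 0 0 1 60;0 0 0 0 0 0 60'; python3 -m pendant '0 0 0 0 0 1 60;0 0 0 0 0 0 60'
```

```text
time: 20.25
ee_pos: [0.6182, 0.0701, 0.0573]
orientation: [3.14, -0.016, 2.86]
wrist_force: [2.7, -1.9, 5.1]
width: 0.0651
gripper_force: 68.4
time: 20.5
ee_pos: [0.6185, 0.0701, 0.057]
orientation: [3.14, -0.015, 2.86]
wrist_force: [0.8, -2.5, 9.6]
width: 0.0647
gripper_force: 69.0
time: 20.75
ee_pos: [0.6187, 0.07, 0.0569]
orientation: [3.14, -0.014, 2.86]
wrist_force: [-0.6, -2.4, 13.6]
width: 0.0648
gripper_force: 69.5
```

```bash
python3 -m pendant '0 0 0 0 0 -1 68;0 0 0 0 0 0 75;0 0 0 0 0 0 85;0 0 0 0 0 0 85;0 0 0 0 0 -30 85;0 0 0 0 0 -40 85;0 0 0 0 0 -40 85;0 0 0 0 0 -40 85;0 0 0 0 0 0 85'
python3 look.py w8
python3 - <<'E'
from h import *
s=get_state();B=R.from_euler('xyz',[np.pi,0,np.pi-.41]);plan([.49,.035,.25],B.as_euler('xyz'))
E
```

```text
time: 21.88
ee_pos: [0.622, 0.07, 0.2094]
orientation: [3.137, -0.01, 2.86]
wrist_force: [0.2, 0.0, 0.1]
width: 0.0849
gripper_force: 0.0
[0.62055998 0.06967085 0.2070207 ] [ 3.13854175 -0.01431189  2.86029341] [-0.    0.42 -0.23  1.67  0.1   1.07  1.03]
white [([307, 0, 253, 166, 22870], [440.0, 64.0]), ([135, 270, 45, 57, 741], [155.0, 298.0]), ([381, 270, 46, 57, 743], [406.0, 298.0]), ([445, 303, 61, 36, 1230], [474.0, 320.0]), ([69, 356, 48, 47, 1019], [97.0, 381.0])]
blue [([150, 0, 87, 68, 5221], [193.0, 30.0])]
yellow [([239, 168, 79, 76, 4665], [278.0, 208.0])]
now [0.6206 0.0697 0.207 ] [ 3.139 -0.014  2.86 ] turn [ 0.0021 -0.0145  0.1287] shift mm before turn [116.4 -69.4 -41.5] after turn [105.9 -83.8 -43. ]
```

```bash
python3 -m pendant '0 -0.014 0.06 40 -23 -14 85;0 0 0.069 40 -23 -14 85;0 0 0 37 -23 -14 85;0 0 0 0 0 0 85;0 0 0 0 0 0 85'
python3 look.py w9
cat > fb.py <<'E'
from h import *
def view(n,col,near):
    c=np.load(f"cal_{n}.npz");return biggest(masks(cv2.imread(f"pics/{n}.png"))[col],near),c["K"],c["T"]
E
python3 - <<'E'
from fb import *
st=lambda p:(R.from_euler('z',p[2]),np.array([p[0],p[1],p[3]]))
v=view("w8","yellow",(278,208))
for z in(.088,): print(fit([v],(tubpts()-[0,0,.064])[:8],[.62,.069,-.27,z],st,np.array([.004,.004,.05,.004])))
im=cv2.imread("pics/w9.png");b=masks(im)["blue"]
n,l,s,ce=cv2.connectedComponentsWithStats(b.astype(np.uint8));k=max(range(1,n),key=lambda i:s[i,4])
v=view("w9","blue",ce[k]);v1=view("w1","blue",(273,201))
for V in([v],[v1],[v,v1]): print(fit(V,tubpts(),[.452,.044,-.41],upright,np.array([.004,.004,.05])))
E
```

```text
time: 22.55
ee_pos: [0.487, 0.0437, 0.2476]
orientation: [3.141, -0.004, 2.731]
wrist_force: [-0.4, 0.1, -0.4]
width: 0.0847
gripper_force: 0.0
[0.48732979 0.04376733 0.24753538] [ 3.14084103 -0.00413031  2.73127922] [ 0.03  0.16 -0.23  1.93  0.04  1.06  0.94]
white [([122, 0, 154, 67, 4987], [199.0, 22.0]), ([364, 19, 196, 261, 22453], [480.0, 165.0]), ([367, 49, 36, 32, 851], [384.0, 64.0]), ([134, 270, 46, 57, 749], [155.0, 298.0]), ([382, 270, 45, 58, 776], [406.0, 298.0]), ([68, 359, 49, 43, 1104], [95.0, 382.0])]
blue [([236, 130, 64, 64, 3955], [268.0, 161.0])]
yellow [([318, 261, 62, 66, 3287], [347.0, 294.0])]
area 4665 hull 5767 [239 168  79  76]
(array([ 0.62109281,  0.06764997, -0.28318794,  0.08118872]), np.float64(0.02727165485216687))
area 3955 hull 4021 [236 130  64  64]
area 2027 hull 2102 [244 173  58  58]
(array([ 0.45226124,  0.04325193, -0.39371397]), np.float64(0.0626393320802553))
(array([ 0.4520708 ,  0.04407384, -0.40461425]), np.float64(0.074821133736929))
(array([ 0.45244648,  0.04362945, -0.40942826]), np.float64(0.07051278420720286))
```

```bash
python3 -m pendant '0.001 -0.004 -0.006 32 -14 20 85;0 0 0 0 0 45 85;0 0 0 0 0 45 85;0 0 0 0 0 45 85;0 0 0 0 0 12 85;0 0 0 0 0 0 85'; python3 - <<'E'
from h import *
plan([.452,.0437,.035],[np.pi,0,np.pi-.405])
E
```

```text
time: 23.35
ee_pos: [0.4524, 0.0439, 0.081]
orientation: [-3.141, -0.0, 2.737]
wrist_force: [0.2, -0.7, 1.0]
width: 0.085
gripper_force: 0.0
now [0.4524 0.0439 0.081 ] [-3.141 -0.     2.737] turn [-0.0004 -0.0005  0.0009] shift mm before turn [ 0.3 -0.3 46. ] after turn [ 0.3 -0.3 46. ]
```

```bash
python3 -m pendant '0 0 0 0 0 20 85;0 0 0 0 0 16 85;0 0 0 0 0 10 85;0 0 0 0 0 0 85;0 0 0 0 0 0 60;0 0 0 0 0 0 60;0 0 0 0 0 0 60;0 0 0 0 0 0 60'; python3 -m pendant '0 0 0 0 0 -20 60;0 0 0 0 0 -40 60;0 0 0 0 0 -50 60;0 0 0 0 0 -50 60;0 0 0 0 0 -50 60;0 0 0 0 0 0 60'
python3 - <<'E'
from h import *
plan([.709,.0443,.2545],[np.pi,0,2.86])
E
```

```text
time: 24.35
ee_pos: [0.453, 0.0438, 0.0367]
orientation: [3.14, 0.003, 2.737]
wrist_force: [-1.2, 0.7, 4.7]
width: 0.065
gripper_force: 65.1
time: 25.1
ee_pos: [0.4543, 0.0442, 0.2499]
orientation: [3.137, 0.01, 2.737]
wrist_force: [0.6, 0.2, -2.1]
width: 0.0648
gripper_force: 67.9
now [0.4543 0.0442 0.2499] [3.137 0.01  2.737] turn [ 0.0042  0.0099 -0.1229] shift mm before turn [-234.1  100.4   -1.9] after turn [-244.6   70.9   -4.6]
```

```bash
python3 -m pendant '0.004 0.01 -0.06 0 0 -5 60;0 0 -0.063 0 0 0 60;0 0 0 -49 14 0 60;0 0 0 -49 14 0 60;0 0 0 -49 14 0 60;0 0 0 -49 14 0 60;0 0 0 -48 14 0 60;0 0 0 0 0 0 60;0 0 0 0 0 0 60'
python3 look.py w10
python3 - <<'E'
from fb import *
s=get_state();ee=np.array(s["ee_pos"]);A=R.from_euler('xyz',s["orientation"]);F=R.from_euler('x',np.pi)
V=view("w10","blue",(280,298));pts=tubpts()-[0,0,.064]
pose4=lambda p:(A*R.from_euler('y',p[3])*F,ee+A.apply(p[:3]))
r=fit([V],pts,[0,0,-.029,0],pose4,np.array([.003,.003,.003,.03]));print("held",r)
st=lambda p:(R.from_euler('z',p[2]),np.array([p[0],p[1],.088]))
V=view("w10","yellow",(278,95))
for P in(pts,pts[:8]):print(fit([V],P,[.62,.069,-.27],st,np.array([.004,.004,.05])))
E
```

```text
time: 26.22
ee_pos: [0.7045, 0.0433, 0.2463]
orientation: [-3.137, -0.013, 2.861]
wrist_force: [0.4, 0.6, -2.1]
width: 0.0649
gripper_force: 67.7
[0.70438151 0.04334987 0.2471078 ] [-3.13772003 -0.01158046  2.86070045] [ 0.01  0.52 -0.21  1.41  0.11  1.23  1.09]
white [([392, 0, 58, 34, 955], [415.0, 11.0]), ([171, 211, 220, 105, 1661], [279.0, 274.0]), ([442, 230, 69, 59, 1768], [467.0, 252.0]), ([476, 253, 55, 50, 1812], [503.0, 279.0]), ([99, 345, 52, 44, 1442], [124.0, 367.0])]
blue [([198, 214, 167, 158, 24099], [280.0, 291.0])]
yellow [([246, 65, 73, 77, 5225], [282.0, 104.0])]
area 24099 hull 24673 [198 214 167 158]
held (array([-0.00072535, -0.00129975, -0.02408071,  0.00903278]), np.float64(0.01662759170052741))
area 5225 hull 5522 [246  65  73  77]
(array([ 0.6194825 ,  0.06818311, -0.28223486]), np.float64(0.04422519364749666))
(array([ 0.6194825 ,  0.06818311, -0.28223486]), np.float64(0.04422519364749666))
```

```bash
python3 -m pendant '0 -0.018 0 20 0 0 60;0 0 0 30 0 0 60;0 0 0 0 0 0 60;0 0 0 0 0 0 60'; python3 - <<'E'
from h import *
s=get_state();o=s["orientation"];plan([.620,.0692,.15],o)
E
```

```text
time: 26.78
ee_pos: [0.6576, 0.0566, 0.2487]
orientation: [-3.138, 0.01, 2.86]
wrist_force: [1.0, 1.2, -1.7]
width: 0.0647
gripper_force: 67.7
now [0.6576 0.0566 0.2487] [-3.138  0.01   2.86 ] turn [0. 0. 0.] shift mm before turn [40.6  1.9 98.3] after turn [40.6  1.9 98.3]
```

```bash
python3 -m pendant '0 0 0 40 2 20 60;0 0 0 0 0 40 60;0 0 0 0 0 38 60;0 0 0 0 0 0 60;0 0 0 0 0 0 60'; python3 look.py w11; python3 - <<'E'
from h import *
s=get_state();o=s["orientation"];plan([.620,.0692,.105],o)
E
```

```text
time: 27.4
ee_pos: [0.6221, 0.0695, 0.1511]
orientation: [-3.14, 0.011, 2.86]
wrist_force: [1.7, 0.2, -1.1]
width: 0.0648
gripper_force: 67.6
[0.62231205 0.06968776 0.15159419] [-3.14014812  0.01203855  2.85980366] [-0.02  0.47 -0.22  1.74  0.13  0.94  1.  ]
white [([325, 0, 235, 182, 24190], [463.0, 70.0]), ([171, 214, 61, 101, 728], [188.0, 283.0]), ([325, 214, 66, 101, 719], [372.0, 283.0]), ([491, 330, 69, 48, 1086], [525.0, 352.0]), ([96, 345, 55, 55, 1660], [123.0, 366.0])]
blue [([198, 214, 167, 158, 24125], [280.0, 291.0])]
yellow [([231, 176, 98, 38, 2824], [279.0, 192.0])]
now [0.6223 0.0697 0.1516] [-3.14   0.012  2.86 ] turn [0. 0. 0.] shift mm before turn [ 2.6 -1.  46.6] after turn [ 2.6 -1.  46.6]
```

```bash
python3 -m pendant '0 0 0 2 -1 20 60;0 0 0 0 0 12 60;0 0 0 0 0 8 60;0 0 0 0 0 6 60;0 0 0 0 0 0 60'; python3 -m pendant '0 0 0 0 0 4 60;0 0 0 0 0 4 60;0 0 0 0 0 0 60'
```

```text
time: 28.08
ee_pos: [0.6187, 0.0689, 0.1034]
orientation: [-3.138, 0.008, 2.86]
wrist_force: [0.9, -0.8, -1.9]
width: 0.0651
gripper_force: 67.7
time: 28.45
ee_pos: [0.6186, 0.0688, 0.0952]
orientation: [-3.138, 0.008, 2.86]
wrist_force: [-0.4, 0.4, -1.6]
width: 0.0646
gripper_force: 67.7
```

```bash
python3 -m pendant '0 0 0 -1 0 2 60;0 0 0 0 0 2 60;0 0 0 0 0 0 60'; python3 -m pendant '0 0 0 0 0 1.5 60;0 0 0 0 0 1.5 60;0 0 0 0 0 0 60'
```

```text
time: 28.82
ee_pos: [0.6197, 0.0686, 0.0914]
orientation: [-3.138, 0.008, 2.86]
wrist_force: [-0.4, -0.5, -2.6]
width: 0.0649
gripper_force: 67.7
time: 29.2
ee_pos: [0.6197, 0.0685, 0.0884]
orientation: [-3.138, 0.008, 2.86]
wrist_force: [0.2, -0.1, -2.1]
width: 0.0648
gripper_force: 67.7
```

```bash
python3 -m pendant '0 0 0 0 0 1 60;0 0 0 0 0 1 60;0 0 0 0 0 0 60'; python3 -m pendant '0 0 0 0 0 1 60;0 0 0 0 0 0 60'; python3 -m pendant '0 0 0 0 0 1 60;0 0 0 0 0 0 60'
```

```text
time: 29.58
ee_pos: [0.6198, 0.0685, 0.0865]
orientation: [-3.138, 0.009, 2.86]
wrist_force: [-0.7, -0.3, -2.7]
width: 0.0648
gripper_force: 67.7
time: 29.82
ee_pos: [0.6198, 0.0685, 0.0855]
orientation: [-3.138, 0.009, 2.86]
wrist_force: [-0.2, -0.1, -2.2]
width: 0.0651
gripper_force: 67.7
time: 30.08
ee_pos: [0.62, 0.0686, 0.0849]
orientation: [-3.139, 0.009, 2.86]
wrist_force: [-1.2, -0.4, 1.0]
width: 0.0647
gripper_force: 68.2
```

```bash
python3 -m pendant '0 0 0 0 0 1 60;0 0 0 0 0 0 60'; python3 -m pendant '0 0 0 0 0 1 60;0 0 0 0 0 0 60'
```

```text
time: 30.32
ee_pos: [0.62, 0.0686, 0.0847]
orientation: [-3.138, 0.009, 2.86]
wrist_force: [-2.4, 0.3, 5.5]
width: 0.0649
gripper_force: 68.9
time: 30.58
ee_pos: [0.6202, 0.0686, 0.0847]
orientation: [-3.138, 0.009, 2.86]
wrist_force: [-3.8, -1.2, 12.2]
width: 0.0648
gripper_force: 69.5
```

```bash
python3 -m pendant '0 0 0 0 0 -1 68;0 0 0 0 0 0 75;0 0 0 0 0 0 85;0 0 0 0 0 0 85;0 0 0 0 0 -30 85;0 0 0 0 0 -40 85;0 0 0 0 0 -40 60;0 -0.01 -0.13 0 0 -40 60;0 0 -0.14 0 0 0 50;0 0 -0.14 0 0 0 50;0 0 -0.14 0 0 0 50;0 0 0 0 0 0 50'
python3 look.py w12
python3 - <<'E'
from h import *
plan([.5206,.2126,.19],[np.pi,0,.27-np.pi])
E
```

```text
time: 32.08
ee_pos: [0.6187, 0.0692, 0.2334]
orientation: [-3.13, 0.014, -2.875]
wrist_force: [-0.2, -0.3, -0.1]
width: 0.0503
gripper_force: 0.0
[0.61868804 0.06919835 0.2334194 ] [-3.12996295  0.01446062 -2.8753559 ] [ 0.07  0.4  -0.34  1.66  0.16  1.1   1.52]
white [([442, 0, 53, 38, 1295], [466.0, 16.0]), ([388, 75, 172, 151, 20523], [478.0, 150.0]), ([129, 336, 39, 45, 1183], [149.0, 358.0]), ([393, 338, 48, 42, 1456], [415.0, 358.0])]
blue [([231, 154, 101, 101, 5569], [281.0, 204.0])]
yellow []
now [0.6187 0.0692 0.2334] [-3.13   0.014 -2.875] turn [-0.0117  0.0144 -0.0038] shift mm before turn [ 57.5 164.6  40.7] after turn [ 56.3 164.4  43.4]
```

View pics/w12.png

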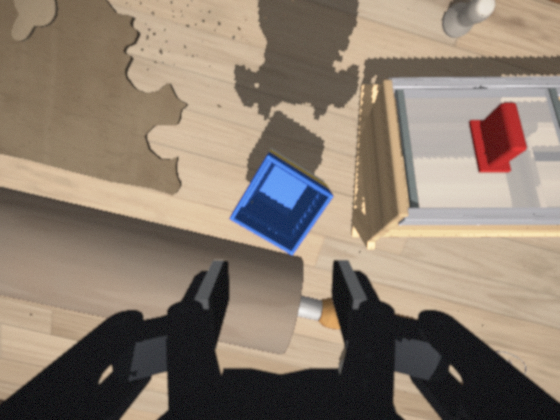

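The stack stands upright with blue on top at (281,204), and the guard is still open with its grip at (500,137). Next I'll close the guard.

```bash
python3 -m pendant '-0.012 0.014 -0.004 14 41 0 50;0 0 0 14 41 0 50;0 0 0 14 41 0 50;0 0 0 14 41 0 50;0 0 0 0 0 0 50;0 0 0 0 0 40 50;0 0 0 0 0 0 50'
python3 - <<'E'
from h import *
plan([.5206,.2126,.1239],[np.pi,0,.27-np.pi]);print(get_state()["joints"])
E
```

```text
time: 33.0
ee_pos: [0.5195, 0.2104, 0.1904]
orientation: [-3.14, -0.005, -2.871]
wrist_force: [0.7, 0.2, 1.1]
width: 0.0501
gripper_force: 0.0
now [0.5195 0.2104 0.1904] [-3.14  -0.005 -2.871] turn [-0.0012 -0.0055  0.0004] shift mm before turn [-2.1  1.9 66.5] after turn [-1.7  1.8 66.5]
[-0.13764283  0.35728605 -0.40731076  1.83356048  0.1663044   0.98989234
  1.22681663]
```

```bash
python3 -m pendant '0 -0.005 0 -2 2 26 50;0 0 0 0 0 25 50;0 0 0 0 0 14 50;0 0 0 0 0 0 50;0 0 0 0 0 0 5;0 0 0 0 0 0 5;0 0 0 0 0 0 5;0 0 0 0 0 0 5'; python3 -m pendant '0 0 0 0 8 0 5;0 0 0 0 14 0 5;0 0 0 0 20 0 5;0 0 0 0 20 0 5;0 0 0 0 20 0 5;0 0 0 0 20 0 5;0 0 0 0 18 0 5;0 0 0 0 8 0 5;0 0 0 0 3 0 5;0 0 0 0 0 0 5'
python3 - <<'E'
from h import *
plan([.4842,.3421,.1239],[np.pi,0,.27-np.pi])
E
```

```text
time: 34.0
ee_pos: [0.5231, 0.215, 0.1291]
orientation: [-3.142, 0.008, -2.869]
wrist_force: [-1.6, -0.7, 5.4]
width: 0.0104
gripper_force: 61.0
time: 35.25
ee_pos: [0.4874, 0.3419, 0.1291]
orientation: [3.14, 0.007, -2.868]
wrist_force: [-1.6, 0.5, 6.2]
width: 0.0107
gripper_force: 61.2
now [0.4874 0.3419 0.1291] [ 3.14   0.007 -2.868] turn [0.0011 0.0073 0.0032] shift mm before turn [3.  1.  5.2] after turn [3.  1.  5.2]
```

```bash
python3 -m pendant '0 0 0 0 2 0 5;0 0 0 0 1 0 5;0 0 0 0 0 0 5'; python3 -m pendant '0 0 0 0 0 0 30;0 0 0 0 0 0 50;0 0 0 0 0 0 50;0 0 0 0 0 -30 50;0 0 0 0 0 -50 50;0 0 0 0 0 -50 50;0 0 0 0 0 -50 50;0 0 0 -20 0 0 50;0 0 0 -20 0 0 50;0 0 0 0 0 0 50;0 0 0 0 0 0 50'
python3 look.py w13
python3 - <<'E'
from h import *
c=read_camera("scene");im=c["pixels"];a=im[170:340,120:320]
cv2.imwrite("pics/final.png",np.hstack([cv2.resize(a,(400,340)),cv2.resize(cv2.imread("pics/w13.png"),(400,340))]))
E
```

```text
time: 35.62
ee_pos: [0.4868, 0.344, 0.1291]
orientation: [3.141, 0.007, -2.869]
wrist_force: [-1.5, -0.9, 7.3]
width: 0.0104
gripper_force: 61.3
time: 37.0
ee_pos: [0.523, 0.3544, 0.3077]
orientation: [3.142, 0.004, -2.868]
wrist_force: [-0.1, -1.2, -0.8]
width: 0.0502
gripper_force: 0.0
[0.52296139 0.35443125 0.30788265] [ 3.14154817  0.00469161 -2.86802943] [-0.35  0.38 -0.43  1.53  0.16  1.27  1.04]
white [([56, 101, 306, 126, 18045], [250.0, 160.0]), ([126, 339, 42, 57, 1367], [149.0, 363.0]), ([394, 340, 44, 40, 1293], [416.0, 359.0])]
blue [([0, 161, 57, 80, 3079], [23.0, 201.0])]
yellow []
```

View pics/final.png

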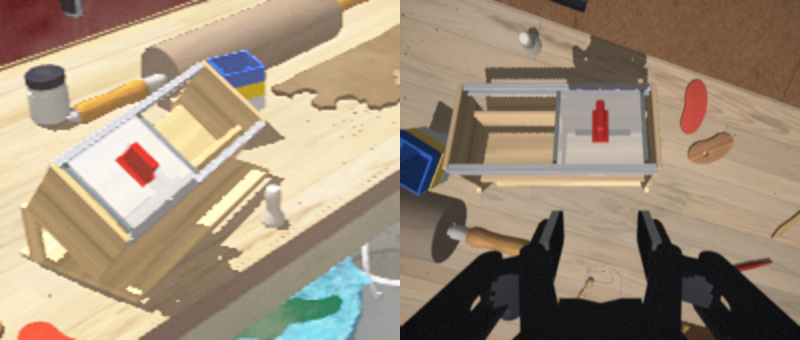

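The guard is shut, with its grip back over the left half of the rack, and the white-yellow-blue stack stands upright behind the rack. The arm is clear of everything.

```bash
python3 -c "
from bench import *;print(hand_in())"
```

```text
the job is handed in; nothing more can be done
None
```

I handed the job in at about 37 s: yellow is nested in white and blue in yellow, upright and fully down, the guard is slid shut, and the pot, jar and stamp were not touched; the hand-in gave no verdict.

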